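Load the full label roll on the roll holder and close it with the end cap

TASK

Take the full label roll (the thick one) from the rack and thread it on the horizontal rod of the roll holder beside the scale, so that it hangs well inward of the rod's free end. Then fit the grey end cap over the free end of the rod, pushed on as far as it goes, and let go. Leave the nearly used-up thin roll lying in the rack.

Things in the scene. Friction and masses are not known exactly. Their poses are not given: they have to be found in the camera images.
- full_roll_center (a point): Centre of the full label roll: white, 56 mm outside diameter, 40 mm wide, 28 mm through hole, 0.1 kg. It lies on its rim in a low rack (two rails 28 mm apart at 35 mm height), axis level along the rack, sides free; centre 64 mm above the worktop. Own y axis = roll axis; it may be turned about it. Three things lie along the rack, 80 mm apart, in any order.
- spent_roll_center (a point): Centre of the nearly used-up (thin) label roll in the same rack: like the full roll, 40 mm wide, 28 mm hole, but only 40 mm outside diameter; centre 55 mm above the worktop. To be left there. Its own y axis runs along the rack.
- end_cap_center (a point): Centre of the end cap in the same rack: a plain grey plastic cup on its side, 40 mm outside diameter, 50 mm long, 0.05 kg; centre 55 mm above the worktop. Own y axis = its axis; the open mouth is 25 mm from the centre along +y (robot's left, towards the holder). Bore 24 mm in diameter, 42 mm deep; may be turned about its axis.
- rod_tip (a point): Free end of the fixed roll holder's level steel rod, on its axis, 135 mm above the worktop. Rod 12 mm in diameter, round end, pointing along own -y (robot's right, within 15 degrees); it runs 130 mm along +y to a back plate 46 mm in diameter on an upright of that height. Free below. Roll and cap fit loosely and drop 6 to 8 mm onto the rod when let go.
Things that resemble listed ones, but are neither listed nor needed, are in the scene too. Leave any blue look-alike of the part that bears spent_roll_center alone.

How it is judged:
On the way:
1. the full roll is threaded on the rod, the cap not yet on it (y of full_roll_center in the frame of rod_tip above 0.03 m and x of full_roll_center in the frame of rod_tip between -0.014 and 0.014 m and z of full_roll_center in the frame of rod_tip between -0.014 and 0.014 m and distance between end_cap_center and rod_tip above 0.04 m), for 0.2 s.
At the end, for the whole second after the job is handed in: Full roll on the rod, centre 30 mm or more inward of the free end; cap over the free end covering 25 mm or more of it; both centres within 14 mm of the rod axis sideways and in height, both along the rod within 0.5 rad; thin roll still in the rack, within 50 mm of its start (y of full_roll_center in the frame of rod_tip between 0.03 and 0.13 m and x of full_roll_center in the frame of rod_tip between -0.014 and 0.014 m and z of full_roll_center in the frame of rod_tip between -0.014 and 0.014 m and angle between the y axis of each of full_roll_center, end_cap_center and the y axis of rod_tip, either way round below 0.5 rad and y of end_cap_center in the frame of rod_tip between 0 and 0.03 m and x of end_cap_center in the frame of rod_tip between -0.014 and 0.014 m and z of end_cap_center in the frame of rod_tip between -0.014 and 0.014 m and height (world z) of spent_roll_center above 0.045 m and distance of spent_roll_center from where it was at the start of the episode below 0.05 m); the robot touches nothing.
It fails at once if the thin roll is lifted out of the rack (height (world z) of spent_roll_center above 0.09 m).
It also fails if it takes over 64 s, if anything falls off the work surface, if the arm or the gripper's body presses on something with over 40 N, if the wrist force passes 120 N, or if a joint passes its speed limit or range.

ROBOT

A 7-joint arm with a two-finger parallel gripper is mounted at the origin on a cart in front of the work surface, level with it; the furniture and walls round the work are solid. World frame = base frame: x ahead of the robot, y to its left, z up, the work surface at z = 0. Lengths are in m, angles in rad, forces in N, time in s.
With the tool pointing down it reaches from about 0.425 to 0.95 m from the base axis. Payload 4.7 kg.
Tool frame: the origin (TCP) lies between the finger pads; the fingertips stand tip_extent ahead of it and the grasp point (between the pads) lies 8 mm behind it (tip_extent is the distance from the TCP to the fingertips, in m); z points along the fingers, y is the line along which they close (so a half turn about z gives the same grasp; the last joint's range is limited). The gripper opens to 87 mm and grips with 3 to 60 N. Pads are 19 mm wide; open, the fingers measure 117 mm over their backs; the gripper's body (75 mm by 190 mm) begins 51 mm behind the grasp point.
Start: joints at [-1.138, 0.469, -0.049, 1.532, 0.024, 1.141, -0.082], TCP at [0.301, 0.604, 0.234] pointing down, gripper open.
Joint ranges: [-2.59, 2.59], [-0.33, 1.99], [-1.39, 1.29], [0.1, 2.45], [-1.04, 4.18], [0.21, 1.99], [-2.66, 2.66]. Speed limits (rad/s): [2.57, 2.57, 3.14, 3.14, 3.14, 3.14, 3.14].

INTERFACE

Orientations are given as [roll, pitch, yaw] about the fixed x, y, z axes, in that order (R = Rz(yaw) Ry(pitch) Rx(roll)).
In Python, from workcell import * gives the robot as it stands.
- The arm moves only by the tool play_rows, never from a script. Its argument "motion" is a list that holds one entry, the list of rows, each a list of 5 numbers: the closure in counts, from 0 (fully open) to 255 (shut), then the shift along the world's x, y, z in mm, then the turn about the world's z in rad. A call has 1 to 10 rows; each row shifts and turns the commanded pose from where the row before left it; what a row does not reach is not made up. A row lasts 1/12 s, in which the tool goes at most 41.7 mm and 7.16 degrees, less where a joint would pass 70% of its speed; a pose out of reach is approached as far as the arm can. A call with a gripper value outside its range is refused whole. The fingers move at their own pace and stop on an object; "newtons" is the grip in N (left out, the last holds). Time passes only in rows, so rows that do not move let the fingers close. It gives the time, the measured TCP pose, the force, the opening and the grip force at its end, in the units of the state.
- observe(): the state, without advancing time (a new reading comes with each control period).
- read_camera(name): name is "scene" or "top" or "wrist"; returns (picture, depth): 384x512x3 uint8, red, green, blue; 384x512 float32, m along the optical axis (not along the pixel's ray), 0 where there is no reading.
- camera_params(name): a dict with "camera_matrix" (3x3 intrinsics, pixels), "dist" ([k1, k2, p1, p2, k3] as OpenCV has them; the pictures are not rectified), "pose" (4x4, takes a point from camera to world coordinates). Camera axes: x right, y up, looking along -z (the intrinsics and any distortion apply to the point x, -y, -z); pixel columns grow to the right and rows downward; lengths in m; the calibration is good to about 2 mm. A picture is of the moment at which its call begins: read the wrist's pose just before it. camera_params takes no time and is no camera call; for the wrist camera it gives the pose at the moment of the call.
- sign_off(): hands the job in; it is judged then, once.
Trained networks look in the newest picture that a camera, given by its name, has taken for a name from the list of things; names that differ only in an ending like _2 or _b are one class to them, and where a whole thing is asked for, a point or a joint stands for the part that bears it (a point fixed in the world has none). Each returns a list of dicts, best first, with "score" (0 to 1); they miss things now and then, are a little off and sometimes report something else, mostly with a low value. They report only what shows in the picture. A call takes as long as a camera call. They do not tell look-alikes from the thing itself.
- find_in(query, camera): "location" ([x, y, z] in m, in the coordinates of the camera as it stood for that picture, good to about 4 mm: the middle of the surface that is visible of it).
- landmark_of(query, camera): "location" ([x, y, z] in m, in the coordinates of the camera as it stood for that picture, good to about 4 mm: a listed point, or the origin of a listed thing).
The state is a dict: "clock": time; "joint_pos": joint angles; "joint_vel": joint speeds; "effort": joint torques, N m; "eef_pos": TCP position; "tcp_rot": TCP orientation; "contact_force": force on the tool from outside, world axes, zero at the start; "moment": the same for the moment, N m; "gripper_width": finger opening in m; "grip_force": force on a finger pad.
Only numpy, scipy, OpenCV 4.12 (cv2) and the standard library are available. Lean on these libraries where they do the work, as an engineer would, in place of code of your own. Each camera call takes 0.05 s, during which the arm holds its last target. There are 200 camera calls.

## Working session

There is one attempt and no reset: what is moved stays moved. The work goes in short steps, Python scripts to look and compute and a tool call to move; the robot and the scene stay as the last step left them, time stands still between calls to the robot, and variables do not carry over. Pictures are saved under pics/ and viewed, at most 10 in all, crops included, and the job is handed in when it is done.

Besides the shell and the picture viewer there is one more tool, called after "Call:" as a command line: name --argument value ..., lists and objects as JSON in quotes. play_rows: Moves the arm, as the interface text tells. Its arguments: {"type":"object","properties":{"motion":{"type":"array","items":{"type":"array","items":{"type":"array","items":{"type":"number"}}}},"newtons":{"type":"number"}},"required":["motion"]}

```bash
mkdir -p pics; ls; cat > h.py <<'E'
from workcell import *
import numpy as np, cv2
def w(cam,p):
    T=np.array(camera_params(cam)["pose"]); return (T@np.r_[p,1])[:3]
def px2w(cam,d,u,v):
    P=camera_params(cam);K=np.array(P["camera_matrix"]);z=float(d[int(v),int(u)])
    n=cv2.undistortPoints(np.array([[[u,v]]],float),K,np.array(P["dist"],float))[0,0]
    return w(cam,[n[0]*z,-n[1]*z,-z])
E
python3 - <<'E'
from h import *
s=observe();print({k:np.round(s[k],3) for k in("clock","eef_pos","tcp_rot","contact_force","gripper_width")}); print(s.keys())
ims=[]
for c in("scene","top"):
    im,d=read_camera(c);ims.append(im)
    for q in("full_roll_center","spent_roll_center","end_cap_center","rod_tip"):
        for r in landmark_of(q,c)[:3]: print(c,q,round(r["score"],2),np.round(w(c,r["location"]),3))
cv2.imwrite("pics/a.png",cv2.cvtColor(cv2.resize(np.vstack(ims),(450,600)) if 0 else ims[0],cv2.COLOR_RGB2BGR))
cv2.imwrite("pics/b.png",cv2.cvtColor(ims[1],cv2.COLOR_RGB2BGR))
E
```

```text
pics
{'clock': np.float64(0.0), 'eef_pos': array([0.3  , 0.604, 0.232]), 'tcp_rot': array([-3.14,  0.  ,  2.68]), 'contact_force': array([ 0.959, -0.295,  0.193]), 'gripper_width': np.float64(0.087)}
dict_keys(['clock', 'joint_pos', 'joint_vel', 'effort', 'eef_pos', 'tcp_rot', 'contact_force', 'moment', 'grip_force', 'gripper_width'])
scene full_roll_center 0.83 [ 0.447 -0.324  0.065]
scene spent_roll_center 0.93 [ 0.577 -0.616  0.017]
scene spent_roll_center 0.67 [ 0.435 -0.245  0.055]
scene end_cap_center 0.92 [ 0.421 -0.158  0.052]
scene end_cap_center 0.39 [ 0.445 -0.063  0.13 ]
scene rod_tip 0.59 [ 0.446 -0.064  0.133]
top full_roll_center 0.79 [ 0.452 -0.322  0.063]
top spent_roll_center 0.58 [ 0.436 -0.24   0.057]
top spent_roll_center 0.53 [ 0.574 -0.612  0.018]
top end_cap_center 0.65 [ 0.422 -0.162  0.058]
top rod_tip 0.72 [ 0.442 -0.063  0.134]
```

View pics/a.png

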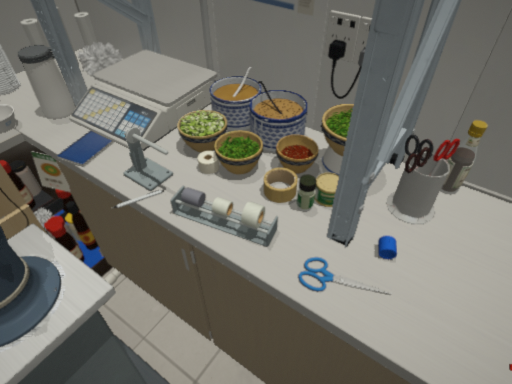

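View pics/b.png

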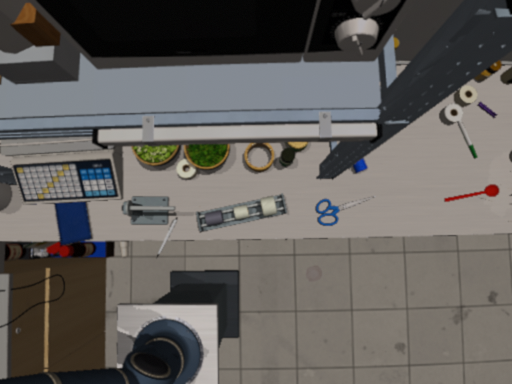

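Rack in scene at about (220,215): dark cap (190,197), thin roll (222,207), full roll (253,215); the holder is at (150,165) with its rod tip pointing right. The blue look-alike at (388,247) is away from the job. Next I measure the rod direction and the heights along the route.

```bash
python3 - <<'E'
from h import *
import workcell; print([n for n in dir(workcell) if not n.startswith('_')])
H={}
pts=[]
for c in("top","scene"):
    im,d=read_camera(c);P=camera_params(c);K=np.array(P["camera_matrix"])
    v,u=np.mgrid[0:384,0:512]
    n=cv2.undistortPoints(np.stack([u,v],-1).reshape(-1,1,2).astype(float),K,np.array(P["dist"],float))[:,0]
    z=d.ravel();X=np.c_[n[:,0]*z,-n[:,1]*z,-z,np.ones(z.size)]@np.array(P["pose"]).T
    X=X[z>0,:3];pts.append(X)
    m=(abs(X[:,2]-.135)<.015)&(abs(X[:,0]-.43)<.06)&(X[:,1]>-.08)&(X[:,1]<.09)
    R=X[m];print(c,len(R))
    for a in np.arange(-.08,.09,.01):
        q=R[(R[:,1]>=a)&(R[:,1]<a+.01)]
        if len(q):print(round(a,2),len(q),np.round(q.mean(0),3),np.round(np.ptp(q,axis=0),3))
X=np.vstack(pts)
print("height map rows x, cols y")
ys=np.arange(-.5,.75,.05);print("      ",*(f"{int(round(100*y)):4d}" for y in ys))
for x in np.arange(.2,.8,.05):
    print(f"{x:.2f}",*(f"{int(1000*q.max()) if len(q:=X[(abs(X[:,0]-x)<.025)&(abs(X[:,1]-y)<.025)&(X[:,2]<.75),2]) else -1:5d}" for y in ys))
E
```

```text
['MotionError', 'camera_params', 'find_in', 'landmark_of', 'observe', 'read_camera', 'sign_off', 'tip_extent']
top 261
-0.07 2 [ 0.446 -0.06   0.137] [0.003 0.    0.   ]
-0.06 14 [ 0.446 -0.055  0.141] [0.009 0.01  0.009]
-0.05 15 [ 0.446 -0.045  0.14 ] [0.009 0.01  0.005]
-0.04 13 [ 0.447 -0.035  0.141] [0.009 0.009 0.005]
-0.03 15 [ 0.447 -0.025  0.141] [0.009 0.009 0.006]
-0.02 13 [ 0.447 -0.015  0.141] [0.009 0.009 0.006]
-0.01 15 [ 0.447 -0.005  0.14 ] [0.009 0.009 0.008]
-0.0 13 [0.447 0.005 0.141] [0.009 0.009 0.007]
0.01 15 [0.448 0.015 0.141] [0.009 0.008 0.006]
0.02 12 [0.448 0.025 0.14 ] [0.009 0.007 0.007]
0.03 16 [0.448 0.035 0.14 ] [0.009 0.009 0.01 ]
0.04 15 [0.448 0.046 0.141] [0.009 0.008 0.009]
0.05 13 [0.448 0.056 0.14 ] [0.008 0.009 0.007]
0.06 18 [0.452 0.066 0.14 ] [0.024 0.01  0.018]
0.07 52 [0.446 0.072 0.138] [0.043 0.01  0.028]
0.08 20 [0.445 0.084 0.147] [0.033 0.005 0.013]
scene 295
-0.07 1 [ 0.44  -0.061  0.138] [0. 0. 0.]
-0.06 19 [ 0.442 -0.056  0.138] [0.009 0.009 0.01 ]
-0.05 15 [ 0.441 -0.044  0.139] [0.008 0.009 0.008]
-0.04 15 [ 0.441 -0.035  0.14 
[... 2082 characters left out ...]
73   660   595   130   129   130   130   130   132   368     5     2    -1    -1
0.65   749   749   749   749   749   749   749   749   749   749   749   727   608   129   132   132   131   132   130   132   129     5     3     3    -1
0.70   586    57   167   166    74    73    83    83    82    88    95    98    83   129   129   129   128   128   128   128   335    -1    83   108   108
0.75   134    -1   165   167   167   126   127   127   127   118   120   120   120   129   128   128   129   128   128   331   334    -1   116   135   130
0.80   135    -1   167   167   168   127   104   115   127   127    99    99   120   128   130   129   128   128   129   311   323    -1   115   132   137
```

Call:
play_rows --motion '[[[0,0,-36,0,-0.1],[0,0,-36,0,-0.1],[0,0,-36,0,-0.1],[0,0,-36,0,-0.1],[0,0,-36,0,-0.1],[0,0,-36,0,-0.1],[0,0,-36,0,-0.1],[0,33,-25,0,-0.1],[0,33,-25,0,-0.1],[0,33,-25,0,-0.036]]]' --newtons 30

```text
clock: 1.43
eef_pos: [0.4005, 0.2762, 0.2344]
tcp_rot: [3.14, -0.001, 1.741]
contact_force: [0.5, 1.1, 0.0]
gripper_width: 0.0866
grip_force: 0.0
```

Call:
play_rows --motion '[[[0,10,-40,0,0],[0,10,-40,0,0],[0,10,-40,0,0],[0,10,-40,0,0],[0,10,-40,0,0],[0,0,-40,0,0],[0,0,-40,0,0],[0,0,-40,0,0],[0,0,-40,0,0],[0,0,0,0,0]]]'

```text
clock: 2.27
eef_pos: [0.449, -0.0909, 0.2345]
tcp_rot: [3.14, 0.003, 1.731]
contact_force: [-0.6, 0.5, 0.3]
gripper_width: 0.087
grip_force: 0.0
```

```bash
python3 - <<'E'
from h import *
s=observe();print(tip_extent if not callable(tip_extent) else tip_extent(),{k:np.round(s[k],3) for k in("clock","eef_pos","tcp_rot","joint_pos")})
im,d=read_camera("wrist")
for q in("full_roll_center","spent_roll_center","end_cap_center","rod_tip"):
    for r in landmark_of(q,"wrist")[:3]: print(q,round(r["score"],2),np.round(w("wrist",r["location"]),3))
cv2.imwrite("pics/c.png",cv2.cvtColor(im,cv2.COLOR_RGB2BGR))
E
```

```text
0.011 {'clock': np.float64(2.267), 'eef_pos': array([ 0.449, -0.091,  0.234]), 'tcp_rot': array([3.140e+00, 3.000e-03, 1.731e+00]), 'joint_pos': array([-0.406,  0.106,  0.56 ,  2.051, -0.064,  0.999,  0.347])}
full_roll_center 0.36 [ 0.447 -0.056  0.134]
spent_roll_center 0.86 [ 0.431 -0.23   0.05 ]
end_cap_center 0.81 [ 0.425 -0.147  0.055]
rod_tip 0.76 [ 0.446 -0.051  0.135]
```

Call:
play_rows --motion '[[[0,0,-40,0,0],[0,0,-40,0,0],[0,0,-40,0,0],[0,0,-40,0,0],[0,0,0,0,0],[0,0,0,0,0],[0,0,0,0,0]]]'

```text
clock: 3.1
eef_pos: [0.4502, -0.2408, 0.2331]
tcp_rot: [-3.141, -0.001, 1.746]
contact_force: [-0.2, 0.1, -0.8]
gripper_width: 0.0873
grip_force: 0.0
```

```bash
python3 - <<'E'
from h import *
s=observe();print({k:np.round(s[k],3) for k in("clock","eef_pos","tcp_rot","joint_pos")})
im,d=read_camera("wrist")
for q in("full_roll_center","spent_roll_center","end_cap_center","rod_tip"):
    for r in landmark_of(q,"wrist")[:3]: print(q,round(r["score"],2),np.round(w("wrist",r["location"]),3))
cv2.imwrite("pics/d.png",cv2.cvtColor(im,cv2.COLOR_RGB2BGR))
P=camera_params("wrist");K=np.array(P["camera_matrix"]);v,u=np.mgrid[0:384,0:512]
n=cv2.undistortPoints(np.stack([u,v],-1).reshape(-1,1,2).astype(float),K,np.array(P["dist"],float))[:,0]
z=d.ravel();X=(np.c_[n[:,0]*z,-n[:,1]*z,-z,np.ones(z.size)]@np.array(P["pose"]).T)[z>0,:3]
R=X[(X[:,2]>.082)&(X[:,2]<.1)&(abs(X[:,0]-.45)<.05)&(abs(X[:,1]+.32)<.05)]
print("roll top",R.min(0),R.max(0),np.median(R,0))
R=X[(X[:,2]>.07)&(X[:,2]<.08)&(abs(X[:,0]-.43)<.05)&(X[:,1]>-.28)&(X[:,1]<-.1)]
for a in np.arange(-.28,-.1,.01):
    q=R[(R[:,1]>=a)&(R[:,1]<a+.01)]
    if len(q):print(round(a,2),np.round(q.mean(0),3),np.round(q[:,1].min(),3),np.round(q[:,1].max(),3))
E
```

```text
{'clock': np.float64(3.1), 'eef_pos': array([ 0.45 , -0.241,  0.233]), 'tcp_rot': array([-3.141e+00, -1.000e-03,  1.746e+00]), 'joint_pos': array([-0.151,  0.224,  0.663,  1.947, -0.162,  1.024,  0.761])}
full_roll_center 0.65 [ 0.449 -0.318  0.062]
spent_roll_center 0.85 [ 0.433 -0.239  0.054]
end_cap_center 0.8 [ 0.42  -0.158  0.058]
roll top [ 0.42582223 -0.31943614  0.08210156] [ 0.47024108 -0.3002877   0.09350255] [ 0.44801614 -0.30723729  0.08842665]
-0.27 [ 0.432 -0.261  0.074] -0.264 -0.26
-0.26 [ 0.437 -0.255  0.074] -0.26 -0.25
-0.25 [ 0.435 -0.245  0.074] -0.25 -0.24
-0.24 [ 0.433 -0.235  0.074] -0.24 -0.23
-0.23 [ 0.433 -0.226  0.074] -0.23 -0.22
-0.19 [ 0.419 -0.182  0.074] -0.186 -0.18
-0.18 [ 0.421 -0.175  0.074] -0.18 -0.17
-0.17 [ 0.419 -0.165  0.074] -0.17 -0.16
-0.16 [ 0.417 -0.155  0.074] -0.16 -0.15
-0.15 [ 0.415 -0.145  0.074] -0.15 -0.14
-0.14 [ 0.417 -0.137  0.074] -0.14 -0.133
```

View pics/d.png

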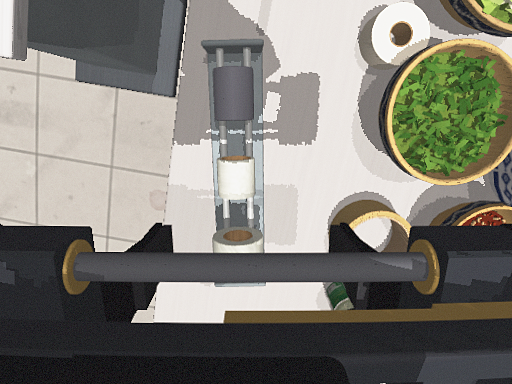

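```bash
python3 - <<'E'
from h import *
X=[]
for c in("wrist","scene"):
    im,d=read_camera(c)
    P=camera_params(c);K=np.array(P["camera_matrix"]);v,u=np.mgrid[0:384,0:512]
    n=cv2.undistortPoints(np.stack([u,v],-1).reshape(-1,1,2).astype(float),K,np.array(P["dist"],float))[:,0]
    z=d.ravel();X.append((np.c_[n[:,0]*z,-n[:,1]*z,-z,np.ones(z.size)]@np.array(P["pose"]).T)[z>0,:3])
for A in X:
  print()
  for x in np.arange(.47,.63,.02):
    print(f"{x:.2f}",*(f"{int(1000*q.max()) if len(q:=A[(abs(A[:,0]-x)<.01)&(abs(A[:,1]-y)<.02)&(A[:,2]<.16),2]) else -1:5d}" for y in np.arange(-.5,.1,.04)))
E
```

```text
0.47    -1     2     3    54    64    89     7     7     3     3     3     3    -1    -1    -1
0.49    -1     1     3    53     5     3     3     3     3     4     3     3    -1    -1    -1
0.51    -1    -1     2     2     2     3     3     3     3     3     3     3     2    -1    -1
0.53    -1    -1     3     2     3     2     3     3     3     3     3     3     2    -1    -1
0.55    -1    -1     2     3     2     3     3     3     3     3    42    43     2    -1    -1
0.57    -1    -1     3    66     2    49    49     3    81    82    82    43    41    -1    -1
0.59    -1    -1     3    79    -1     1    50    74    82    75    82    70    39    -1    -1
0.61    -1    -1    -1    -1    -1     2    50    83    83    77    82    83    74    -1    -1
0.63    -1    -1    -1    -1     1     3    50    83    76    76    80    91    89    -1    -1

0.47    11     3     3    53    90    88     8     2     3     2     2     2    13    17   151
0.49     3     3     3    54     6     1     3     3     2     3     3     3    12    15    14
0.51     4     3     3     4     4     2     3     3     3     4     3     4     4     3     4
0.53   159   159     4     3     3     3     4     4     3     4     4     3     4     4     3
0.55   159     2     4     2     3     3     3     3     3     3    42    42     3     3     2
0.57    -1     3     3    97    50    51    50     4    81    81    81    42    40     4     5
0.59    -1     3    96    98    50    -1    49    80    82    75    80    41    43    44     3
0.61    -1     2    98    98    50     1    50    81    82    76    77    72    36    20     4
0.63    -1    58    59    59    51     3    49    83    76    77    78    73    -1    -1     0
```

Call:
play_rows --motion '[[[0,-1,-38,0,0.01],[0,0,-39,0,0],[0,0,0,-30,0],[0,0,0,-40,0],[0,0,0,-40,0],[0,0,0,-40,0],[0,0,0,-27,0],[0,0,0,0,0],[0,0,0,0,0]]]'

```text
clock: 4.2
eef_pos: [0.4482, -0.3193, 0.0559]
tcp_rot: [-3.139, -0.001, 1.754]
contact_force: [1.2, 0.2, 0.6]
gripper_width: 0.087
grip_force: 0.0
```

Call:
play_rows --motion '[[[255,0,0,0,0],[255,0,0,0,0],[255,0,0,0,0],[255,0,0,0,0],[255,0,0,0,0],[255,0,0,0,0],[255,0,0,0,0],[255,0,0,0,0]]]' --newtons 25

```text
clock: 4.87
eef_pos: [0.4493, -0.3198, 0.0572]
tcp_rot: [3.14, 0.0, 1.754]
contact_force: [-0.9, 0.6, 6.2]
gripper_width: 0.0543
grip_force: 25.0
```

Call:
play_rows --motion '[[[255,0,0,20,0],[255,0,0,30,0],[255,0,0,20,-0.05],[255,0,30,0,-0.05],[255,-1,36,0,-0.05],[255,-1,36,0,-0.05],[255,-1,36,0,0],[255,-1,36,0,0],[255,-1,36,0,0],[255,0,0,0,0]]]'

```text
clock: 5.7
eef_pos: [0.4428, -0.1019, 0.1255]
tcp_rot: [-3.138, -0.005, 1.565]
contact_force: [0.6, -0.1, -1.8]
gripper_width: 0.0541
grip_force: 25.0
```

Call:
play_rows --motion '[[[255,0,0,0,0],[255,0,0,0,0]]]'

```text
clock: 5.87
eef_pos: [0.4436, -0.11, 0.1265]
tcp_rot: [3.142, 0.0, 1.554]
contact_force: [0.8, -0.3, -1.7]
gripper_width: 0.0542
grip_force: 25.0
```

```bash
python3 - <<'E'
from h import *
s=observe();print({k:np.round(s[k],3) for k in("clock","eef_pos","tcp_rot","gripper_width")})
ims=[]
for c in("scene","top","wrist"):
    im,d=read_camera(c);ims.append(im)
    for q in("full_roll_center","rod_tip"):
        for r in landmark_of(q,c)[:2]: print(c,q,round(r["score"],2),np.round(w(c,r["location"]),3))
a=cv2.resize(ims[0][110:230,90:290],(600,360),interpolation=cv2.INTER_CUBIC)
b=cv2.resize(ims[2],(320,240))
cv2.imwrite("pics/e.png",cv2.cvtColor(np.vstack([a,np.pad(b,((0,0),(0,280),(0,0)))]),cv2.COLOR_RGB2BGR))
E
```

```text
{'clock': np.float64(5.867), 'eef_pos': array([ 0.444, -0.11 ,  0.127]), 'tcp_rot': array([3.142, 0.   , 1.554]), 'gripper_width': np.float64(0.054)}
scene full_roll_center 0.76 [ 0.441 -0.113  0.135]
top full_roll_center 0.45 [ 0.445 -0.116  0.135]
wrist full_roll_center 0.82 [ 0.444 -0.11   0.135]
```

View pics/e.png

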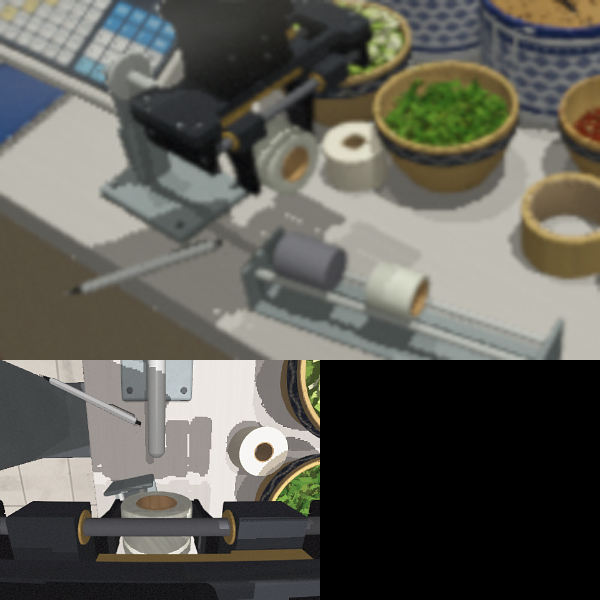

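Call:
play_rows --motion '[[[255,1,15,0,0],[255,0,15,0,0],[255,0,15,0,0],[255,0,15,0,0],[255,1,15,0,0],[255,0,15,0,0],[255,0,15,0,0],[255,1,15,0,0],[255,0,7,0,0],[255,0,0,0,0]]]'

```text
clock: 7.15
eef_pos: [0.4468, 0.0187, 0.1265]
tcp_rot: [-3.141, -0.0, 1.557]
contact_force: [0.4, -0.2, -0.8]
gripper_width: 0.0545
grip_force: 25.0
```

Call:
play_rows --motion '[[[255,0,0,-3,0],[255,0,0,-3,0],[255,0,0,0,0]]]'

```text
clock: 7.4
eef_pos: [0.4469, 0.0164, 0.1206]
tcp_rot: [3.142, -0.0, 1.552]
contact_force: [-1.0, 1.4, 1.5]
gripper_width: 0.0546
grip_force: 25.0
```

Call:
play_rows --motion '[[[0,0,0,0,0],[0,0,0,0,0],[0,0,0,0,0],[0,0,0,0,0],[0,0,0,0,0],[0,0,0,20,0],[0,0,0,35,0],[0,0,0,40,0],[0,0,0,0,0],[0,0,0,0,0]]]'

```text
clock: 8.23
eef_pos: [0.4481, 0.0176, 0.2176]
tcp_rot: [3.137, -0.003, 1.554]
contact_force: [-0.8, 0.7, -0.0]
gripper_width: 0.0867
grip_force: 0.0
```

Call:
play_rows --motion '[[[0,-4,-35,0,0.1],[0,-4,-35,0,0.1],[0,-4,-35,0,0],[0,-4,-35,0,0],[0,-5,-34,0,0],[0,-6,0,0,0],[0,0,0,0,0],[0,0,0,0,0]]]'

```text
clock: 8.9
eef_pos: [0.419, -0.1558, 0.2146]
tcp_rot: [-3.14, -0.001, 1.754]
contact_force: [0.4, -0.3, 0.3]
gripper_width: 0.0869
grip_force: 0.0
```

```bash
python3 - <<'E'
from h import *
s=observe();print({k:np.round(s[k],3) for k in("clock","eef_pos","tcp_rot","gripper_width")})
for c in("scene","top"):
    im,d=read_camera(c)
    if c=="scene": cv2.imwrite("pics/f.png",cv2.cvtColor(cv2.resize(im[110:230,90:290],(600,360),interpolation=cv2.INTER_CUBIC),cv2.COLOR_RGB2BGR))
    for q in("full_roll_center","spent_roll_center","end_cap_center","rod_tip"):
        for r in landmark_of(q,c)[:2]: print(c,q,round(r["score"],2),np.round(w(c,r["location"]),3))
E
```

```text
{'clock': np.float64(8.9), 'eef_pos': array([ 0.419, -0.156,  0.215]), 'tcp_rot': array([-3.140e+00, -1.000e-03,  1.754e+00]), 'gripper_width': np.float64(0.087)}
scene full_roll_center 0.73 [0.445 0.014 0.127]
scene spent_roll_center 0.88 [ 0.437 -0.242  0.052]
scene spent_roll_center 0.81 [ 0.577 -0.611  0.02 ]
scene end_cap_center 0.52 [ 0.42  -0.159  0.053]
scene rod_tip 0.7 [ 0.445 -0.063  0.133]
top spent_roll_center 0.51 [ 0.434 -0.239  0.055]
top spent_roll_center 0.49 [ 0.576 -0.613  0.02 ]
top end_cap_center 0.5 [ 0.422 -0.158  0.054]
```

View pics/f.png

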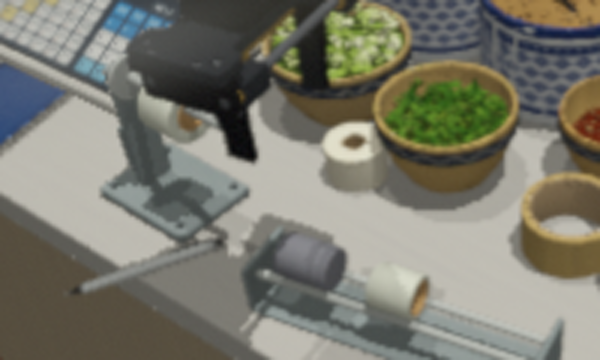

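Call:
play_rows --motion '[[[0,0,-2,-25,0],[0,0,0,-40,0],[0,0,0,-40,0],[0,0,0,-40,0],[0,0,0,-20,0],[0,0,0,0,0],[0,0,0,0,0]]]'

```text
clock: 9.98
eef_pos: [0.4193, -0.159, 0.0502]
tcp_rot: [-3.14, -0.0, 1.753]
contact_force: [0.3, -0.2, -0.3]
gripper_width: 0.087
grip_force: 0.0
```

Call:
play_rows --motion '[[[255,0,0,0,0],[255,0,0,0,0],[255,0,0,0,0],[255,0,0,0,0],[255,0,0,0,0],[255,0,0,0,0],[255,0,0,0,0],[255,0,0,0,0],[255,0,0,0,0]]]'

```text
clock: 10.73
eef_pos: [0.4194, -0.1586, 0.0506]
tcp_rot: [-3.141, -0.001, 1.754]
contact_force: [-2.1, 0.3, 2.8]
gripper_width: 0.0387
grip_force: 25.0
```

Call:
play_rows --motion '[[[255,0,0,20,0],[255,0,0,30,0],[255,0,0,30,0],[255,8,12,0,-0.1],[255,9,13,0,-0.1],[255,8,13,0,0],[255,0,0,0,0],[255,0,0,0,0],[255,0,0,0,0]]]'

```text
clock: 11.48
eef_pos: [0.4441, -0.1212, 0.1304]
tcp_rot: [-3.141, 0.0, 1.553]
contact_force: [-0.3, 0.0, -0.7]
gripper_width: 0.0387
grip_force: 25.0
```

```bash
python3 - <<'E'
from h import *
s=observe();print({k:np.round(s[k],3) for k in("clock","eef_pos","tcp_rot","gripper_width")})
ims=[]
for c in("scene","wrist","top"):
    im,d=read_camera(c);ims.append(im)
    for q in("end_cap_center","rod_tip"):
        for r in landmark_of(q,c)[:2]: print(c,q,round(r["score"],2),np.round(w(c,r["location"]),3))
a=cv2.resize(ims[0][110:230,90:290],(480,288),interpolation=cv2.INTER_CUBIC)
b=cv2.resize(ims[1][40:330,130:380],(258,300))
cv2.imwrite("pics/g.png",cv2.cvtColor(np.hstack([np.pad(a,((0,12),(0,0),(0,0))),b]),cv2.COLOR_RGB2BGR))
E
```

```text
{'clock': np.float64(11.483), 'eef_pos': array([ 0.444, -0.121,  0.13 ]), 'tcp_rot': array([-3.141,  0.   ,  1.553]), 'gripper_width': np.float64(0.039)}
scene end_cap_center 0.8 [ 0.447 -0.119  0.134]
scene rod_tip 0.76 [ 0.443 -0.062  0.132]
wrist end_cap_center 0.84 [ 0.445 -0.121  0.137]
wrist rod_tip 0.74 [ 0.447 -0.065  0.134]
top end_cap_center 0.39 [ 0.447 -0.123  0.138]
```

View pics/g.png

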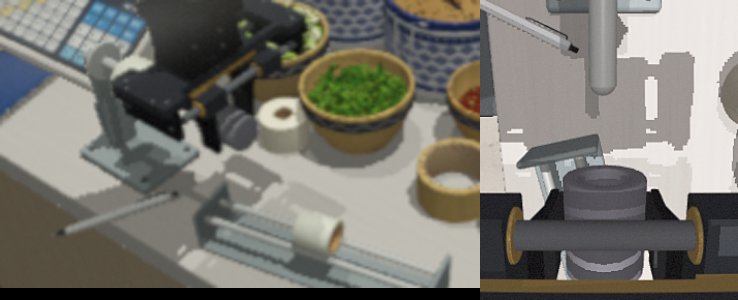

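Call:
play_rows --motion '[[[255,1,12,0,0],[255,0,12,0,0],[255,0,12,0,0],[255,0,12,0,0],[255,0,10,0,0],[255,0,7,0,0],[255,0,0,0,0],[255,0,0,0,0]]]'

```text
clock: 12.6
eef_pos: [0.4458, -0.0556, 0.1306]
tcp_rot: [3.141, 0.0, 1.555]
contact_force: [0.4, -0.6, -0.5]
gripper_width: 0.0383
grip_force: 25.0
```

Call:
play_rows --motion '[[[255,0,3,0,0],[255,0,3,0,0],[255,0,2,0,0],[255,0,0,0,0]]]'

```text
clock: 12.93
eef_pos: [0.4457, -0.0475, 0.1305]
tcp_rot: [-3.142, -0.0, 1.554]
contact_force: [-0.2, 0.1, -0.9]
gripper_width: 0.0387
grip_force: 25.0
```

Call:
play_rows --motion '[[[255,0,2,0,0],[255,0,2,0,0],[255,0,0,0,0]]]'

```text
clock: 13.18
eef_pos: [0.4457, -0.0433, 0.1305]
tcp_rot: [-3.142, -0.0, 1.554]
contact_force: [0.2, 0.7, -0.9]
gripper_width: 0.0386
grip_force: 25.0
```

Call:
play_rows --motion '[[[255,0,2,0,0],[255,0,0,0,0],[255,0,0,0,0]]]'

```text
clock: 13.43
eef_pos: [0.4457, -0.0422, 0.1306]
tcp_rot: [3.141, 0.001, 1.553]
contact_force: [-0.1, -2.2, -0.8]
gripper_width: 0.0387
grip_force: 25.0
```

Call:
play_rows --motion '[[[255,0,2,0,0],[255,0,0,0,0],[255,0,0,0,0]]]'

```text
clock: 13.68
eef_pos: [0.4458, -0.0419, 0.1306]
tcp_rot: [3.141, 0.003, 1.552]
contact_force: [0.6, -6.9, -1.0]
gripper_width: 0.0386
grip_force: 25.0
```

Call:
play_rows --motion '[[[255,0,-1,-3,0],[255,0,-1,-2,0],[255,0,0,0,0],[0,0,0,0,0],[0,0,0,0,0],[0,0,0,0,0],[0,0,0,0,0],[0,0,0,0,0],[0,0,0,0,0]]]'

```text
clock: 14.43
eef_pos: [0.4457, -0.0414, 0.1256]
tcp_rot: [3.142, -0.0, 1.554]
contact_force: [0.4, 0.1, 0.2]
gripper_width: 0.0707
grip_force: 0.0
```

Call:
play_rows --motion '[[[0,0,0,20,0],[0,0,0,35,0],[0,0,0,40,0],[0,0,-40,0,0],[0,0,-40,0,0],[0,0,-40,0,0],[0,0,-40,0,0],[0,0,0,0,0],[0,0,0,0,0],[0,0,0,0,0]]]'

```text
clock: 15.27
eef_pos: [0.4455, -0.2014, 0.2203]
tcp_rot: [-3.141, -0.001, 1.553]
contact_force: [-0.2, -0.8, -0.3]
gripper_width: 0.0872
grip_force: 0.0
```

```bash
python3 - <<'E'
from h import *
s=observe();print({k:np.round(s[k],3) for k in("clock","eef_pos","contact_force","gripper_width")})
ims=[]
for c in("scene","wrist","top"):
    im,d=read_camera(c);ims.append(im)
    for q in("end_cap_center","full_roll_center","spent_roll_center"):
        for r in landmark_of(q,c)[:1]: print(c,q,round(r["score"],2),np.round(w(c,r["location"]),3))
a=cv2.resize(ims[0][110:230,90:290],(480,288),interpolation=cv2.INTER_CUBIC)
b=cv2.resize(ims[1][0:290,130:380],(258,300))
cv2.imwrite("pics/i.png",cv2.cvtColor(np.hstack([np.pad(a,((0,12),(0,0),(0,0))),b]),cv2.COLOR_RGB2BGR))
E
```

```text
{'clock': np.float64(15.267), 'eef_pos': array([ 0.445, -0.201,  0.22 ]), 'contact_force': array([-0.238, -0.792, -0.304]), 'gripper_width': np.float64(0.087)}
scene end_cap_center 0.75 [ 0.447 -0.044  0.125]
scene full_roll_center 0.86 [0.442 0.012 0.129]
scene spent_roll_center 0.65 [ 0.578 -0.614  0.018]
wrist spent_roll_center 0.56 [ 0.428 -0.239  0.053]
top full_roll_center 0.46 [0.447 0.01  0.126]
top spent_roll_center 0.63 [ 0.576 -0.612  0.021]
```

View pics/i.png

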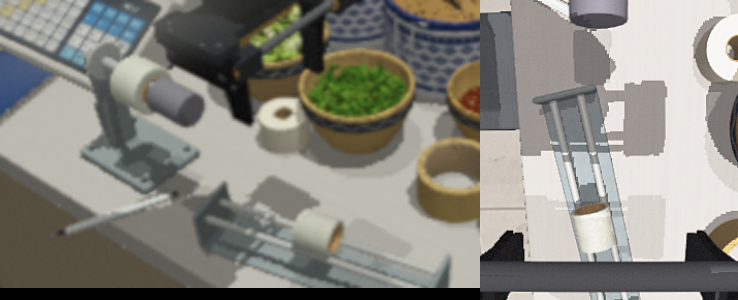

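The left view shows the full roll (135,85) and the grey cap (175,102) on the rod. The thin roll is still in the rack (318,232), and the gripper is clear of everything.

```bash
python3 -c "
from workcell import *
print(sign_off())"
```

```text
the job is handed in; nothing more can be done
None
```

The full roll hangs on the rod about 75 mm in from the free end, the grey cap is pushed on until it stopped and let go, and the thin roll is still in the rack. I handed the job in at about 15.5 s; `sign_off()` gave no verdict.

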